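# Complete the row on the bench stand

### The arm

A 6-joint arm with a two-finger parallel gripper is mounted at the origin on the work surface. World frame = base frame: x ahead of the robot, y to its left, z up, the work surface at z = 0. Lengths are in mm, angles in rad, forces in N, time in s.
With the tool pointing down it reaches from about 275 to 750 mm from the base axis. Payload 10.2 kg.
Tool frame: the origin (TCP) lies at the very end of the fingers, on their centre line; the grasp point (between the pads) lies 19 mm behind it (ctrl.hold_point_z is the distance from the TCP to the grasp point, in mm); z points along the fingers, y is the direction in which the jaws open and shut (so a half turn about z gives the same grasp; the last joint's range is limited). The gripper opens to 85 mm and grips with 20 to 120 N. Pads are 22 mm wide; open, the fingers measure 114 mm over their backs; the gripper's body (76 mm by 85 mm) begins 54 mm behind the grasp point. The pads swing forward as they close: fully open they stand 13 mm farther back than shut.
Start: joints at [1.057, 0.313, 1.498, -0, 1.331, -0.223], TCP at [150.54, 502.96, 208.394] pointing down, gripper open.
Joint ranges: [-2.94, 2.94], [-0.97, 2.17], [0.19, 2.56], [-1.23, 4.37], [0.02, 3.11], [-2.88, 2.88]. Speed limits (rad/s): [2.39, 2.39, 3.01, 3.14, 3.14, 3.14].

### API

Orientations are given as a unit quaternion [w, x, y, z].
In Python, from rig import readout, cams, workorder, spotter, ctrl gives the robot as it stands.
- The arm moves only by the tool step_arm, never from a script. Its argument "plan" is text: rows parted by semicolons, each of 5 numbers parted by spaces: the shift along the tool's x, y, z in cm, then the turn about the tool's z in degrees, then the opening in per cent of the stroke, from 0 (shut) to 100 (fully open). In form: x y z twist gripper; .... A call has 1 to 10 rows; each row is the pose to reach, as a shift and turn from the pose commanded when the call began, along the tool's axes at that moment; what a row does not reach only later rows make up. A row lasts 1/10 s, in which the tool goes at most 50 mm and 8.59 degrees, less where a joint would pass 70% of its speed; a pose out of reach is approached as far as the arm can. A call with a gripper value outside its range is refused whole. The fingers move at their own pace and stop on an object; "grip_force" is the grip in N (left out, the last holds). Time passes only in rows, so rows that repeat a pose let the fingers close. It gives the time, the measured TCP pose, the force and the opening at its end, in the units of the state.
- readout.sense(): the state, without advancing time (a new reading comes with each control period).
- cams.capture(name): name is "side" or "top"; returns (picture, depth): 400x640x3 uint8, red, green, blue; 400x640 float32, mm along the optical axis (not along the pixel's ray), 0 where there is no reading.
- cams.camera_info(name): a dict with "vfov" (degrees; the focal length in pixels is half the picture's height over the tangent of half this angle, whatever the lens; pixels are square), "cx", "cy" (the principal point, pixels), "rvec" (rotation vector, rad) and "tvec" (3), from world to camera coordinates, as OpenCV has them. Camera axes: x right, y down, z forward; pixel columns grow to the right and rows downward; lengths in mm; the calibration is good to about 2 mm. A picture is of the moment at which its call begins. camera_info takes no time and is no camera call.
- workorder.finish_job(): hands the job in, once; it reports no verdict.
Trained networks look in the newest picture that a camera, given by its name, has taken for a name from the list of things; names that differ only in an ending like _2 or _b are one class to them, and where a whole thing is asked for, a point or a joint stands for the part that bears it (a point fixed in the world has none). Each returns a list of dicts, best first, with "conf" (0 to 1); they miss things now and then, are a little off and sometimes report something else, mostly with a low value. They report only what shows in the picture. A call takes as long as a camera call. They do not tell look-alikes from the thing itself.
- spotter.regions_of(camera, target): "pixels" (400x640 bool, what is visible of it) and "extent" ([centre column, centre row, width, height] in pixels, round what is visible of it).
The state is a dict: "time_s": time; "joints": joint angles; "dq": joint speeds; "tau": joint torques, N m; "eef_pos": TCP position; "ee_rot": TCP orientation; "force": force on the tool from outside, world axes, zero at the start; "wrist_torque": the same for the moment, N m; "grip_width": opening from 0.0 (shut) to 1.0 (fully open).
Only numpy, scipy, OpenCV 4.12 (cv2) and the standard library are available. Lean on these libraries where they do the work, as an engineer would, in place of code of your own. Each camera call takes 0.05 s, during which the arm holds its last target. There are 200 camera calls.

### The job

Put the two stray containers away on the lower board of the bench stand, in line with the dropper bottle and the wide jar already there: the specimen jar midway between those two, and the reagent bottle next to the dropper bottle on its outer side (the side away from the wide jar), so that all four stand upright in one straight, evenly spaced row. Do not tip anything over, and leave the dropper bottle, the wide jar and the things lying on the bench where they are.

Things in the scene. Friction and masses are not known exactly. Their poses are not given: they have to be found in the camera images.
- stand: Fixed white bench stand, open front and back. Origin on the bench under the middle of its lower board (105 x 560 mm, top at z = 20 mm); +x away from the robot, +y left along the row. Clear upper board overhangs: x -18 to +26 mm, full width, underside z = 180, stock on it to z = 255. End cheeks at y = +-273 mm, x from +6 mm. Come in from the front, tool tilted about 40 degrees.
- stand_row (a point): Middle of the lower board, on its top surface (z = 20 mm); axes as the stand's. The row runs along this point's y axis, at x = 0.
- dropper_bottle: Amber glass dropper bottle standing on the lower board (left or right of the wide jar): round body 44 mm in diameter to 44 mm high, sloping shoulder, black collar, rubber teat, 88 mm high in all. Origin: centre of its underside, z up.
- wide_jar: Wide squat white jar with a flat metal lid, standing on the lower board 165 to 180 mm (centre to centre) from the dropper bottle: 57 mm in diameter, 60 mm high. Origin: centre of its underside, z up.
- specimen_jar: Stray straight-sided white plastic jar standing on the bench: 48 mm in diameter, 82 mm high, of which the top 16 mm is a flat grey lid (49 mm in diameter). 100 g or so. Origin: centre of its underside, z up.
- reagent_bottle: Stray white plastic bottle standing on the bench: round straight body 42 mm in diameter to 66 mm high, shoulder, narrow grey cap 25 mm in diameter, 100 mm high in all. 120 g or so. Origin: centre of its underside, z up.
- petri_dish: Clear closed petri dish lying on the bench, 90 mm in diameter, 18 mm high; leave it. Origin: centre of its underside.
- forceps: Steel forceps lying on the bench, 110 mm long (along its x), about 17 mm wide, 6 mm high; leave them. Origin: centre of the underside.
- slide_box: Closed plastic slide box on the bench at the right, 96 x 53 x 31 mm; leave it. Origin: centre of its underside.
There are look-alikes about, which are no part of the job. Leave any purple, red or turquoise look-alike of the specimen_jar alone.

How it is judged:
By the outcome, as a careful person would: the job done as asked, in the order asked, and still so for the second after the job is handed in, with the robot touching nothing.
It also fails if it takes over 61 s, if anything falls off the work surface, if the arm or the gripper's body presses on something with over 40 N, if the wrist force passes 120 N, or if a joint passes its speed limit or range.

## Working session

There is one attempt and no reset: what is moved stays moved. The work goes in short steps, Python scripts to look and compute and a tool call to move; the robot and the scene stay as the last step left them, time stands still between calls to the robot, and variables do not carry over. Pictures are saved under pics/ and viewed, about 8 in all and at most 12, crops included, and the job is handed in when it is done.

Besides the shell and the picture viewer there is one more tool, called as name(argument=value, ...) on one line, values as JSON. step_arm: Moves the arm, as the interface text tells. Its arguments: {"type":"object","properties":{"plan":{"type":"string"},"grip_force":{"type":"number"}},"required":["plan"]}

```bash
mkdir -p pics; ls; cat > h.py <<'E'
import numpy as np, cv2
from rig import readout, cams, workorder, spotter, ctrl
def cam(n):
    i=cams.camera_info(n); R=cv2.Rodrigues(np.array(i["rvec"],float))[0]
    return i,R,np.array(i["tvec"],float).ravel(),200/np.tan(np.radians(i["vfov"])/2)
def cloud(n,d):
    i,R,t,f=cam(n); v,u=np.mgrid[0:400,0:640]
    P=np.stack([(u-i["cx"])/f*d,(v-i["cy"])/f*d,d],-1)
    return (P-t)@R
def save(p,n): cv2.imwrite("pics/"+n,cv2.cvtColor(p,cv2.COLOR_RGB2BGR))
E
python3 - <<'E'
from h import *
a={}
for n in("top","side"):
    p,d=cams.capture(n); a[n]=p; np.save(n+"_d",d); np.save(n+"_p",p)
    i,R,t,f=cam(n); print(n,i,"campos",-R.T@t)
    W=cloud(n,d)
    for o in ["stand","dropper_bottle","wide_jar","specimen_jar","reagent_bottle","petri_dish","forceps","slide_box"]:
        for r in spotter.regions_of(n,o)[:5]:
            m=r["pixels"]&(d>0); q=W[m]
            if len(q)<5: print(o,r["conf"],"few",r["extent"]);continue
            lo,hi=np.percentile(q,[3,97],axis=0)
            print(o,round(r["conf"],2),np.round(r["extent"]),len(q),lo.round(),hi.round(),p[m].mean(0).round())
    save(p,n+"0.png")
E
```

```text
pics
top {'vfov': 49.741863302380935, 'cx': 320.0447177062844, 'cy': 202.2836574746428, 'rvec': array([ 2.19948069, -2.18854742,  0.0631042 ]), 'tvec': array([ -85.1532321 ,  458.37706832, 1235.75139844])} campos [ 389.25005158  -80.81279839 1259.52205912]
stand 0.74 [299. 135. 224.  62.] 8599 [ 573. -284.   14.] [658. 237. 241.] [100.  99.  99.]
dropper_bottle 0.6 [335. 146.  15.  10.] 121 [ 606. -138.   32.] [ 624. -102.   89.] [50. 34. 21.]
wide_jar 0.49 [273. 143.  18.  12.] 209 [607.  18.  32.] [634.  65.  83.] [69. 74. 74.]
specimen_jar 0.85 [393. 263.  22.  18.] 326 [ 275. -306.    6.] [ 320. -262.   85.] [69. 41. 88.]
specimen_jar 0.73 [414. 214.  24.  15.] 329 [ 403. -369.    9.] [ 445. -325.   85.] [21. 86. 86.]
specimen_jar 0.72 [381. 208.  21.  16.] 278 [ 422. -268.   32.] [ 462. -225.   85.] [79. 80. 82.]
specimen_jar 0.66 [362. 252.  21.  24.] 287 [ 296. -222.   11.] [ 339. -179.   86.] [112.  29.  26.]
reagent_bottle 0.76 [209. 215.  19.  14.] 245 [402. 207.  10.] [438. 237. 102.] [79. 79. 80.]
petri_dish 0.97 [279. 210.  32.  30.] 745 [398.   3.  13.] [473.  80.  22.]
[... 810 characters left out ...]
445. -330.   84.] [29. 77. 76.]
specimen_jar 0.85 [263. 275.  27.  47.] 936 [ 277. -310.    7.] [ 320. -269.   84.] [60. 32. 74.]
specimen_jar 0.62 [268. 244.  27.  35.] 739 [ 294. -227.    0.] [ 343. -123.   84.] [99. 31. 22.]
specimen_jar 0.57 [331. 247.  25.  39.] 807 [ 421. -272.   12.] [ 464. -230.   84.] [79. 77. 78.]
reagent_bottle 0.8 [282. 139.  14.  33.] 446 [402. 205.  -0.] [448. 276. 100.] [96. 91. 90.]
petri_dish 0.84 [299. 187.  35.  26.] 668 [397.  -1.   3.] [474.  78.  21.] [136. 136. 134.]
forceps 0.65 [297. 217.  37.  18.] 259 [ 361. -104.   -1.] [448. -60.   8.] [97. 92. 91.]
slide_box 0.65 [380. 329.  60.  40.] 1766 [ 442. -470.    1.] [ 535. -420.   33.] [130. 126. 128.]
```

View pics/top0.png

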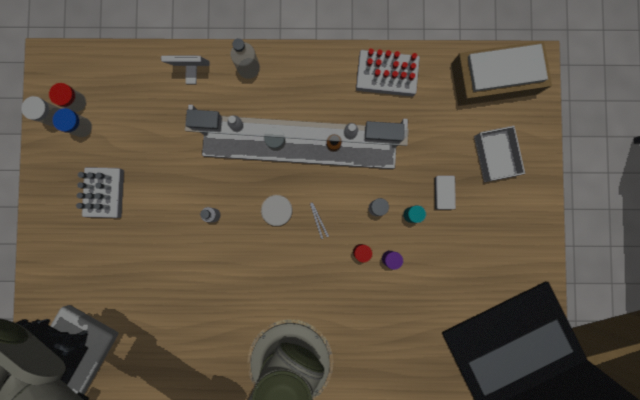

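View pics/side0.png

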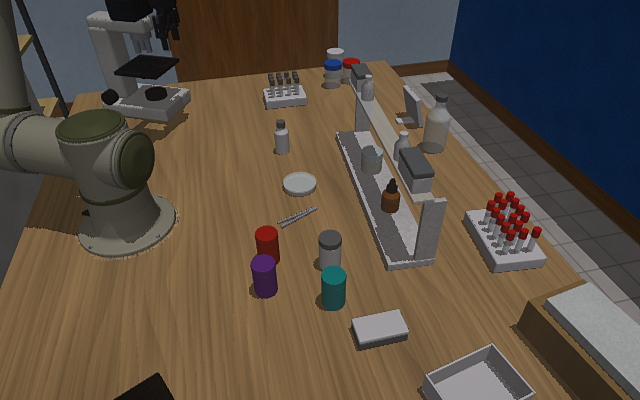

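The grey/white specimen jar is at top pixel (380,207) and side pixel (331,250). The reagent bottle is at (209,215) in the top view. The dropper bottle (335,143) is to the right of the wide jar (275,142). The red, purple and turquoise jars are look-alikes. Next I'll fit exact positions.

```bash
cat >> h.py <<'E'
from scipy.optimize import least_squares
def circ(q,r):
    f=lambda c:np.hypot(q[:,0]-c[0],q[:,1]-c[1])-r
    s=least_squares(f,np.median(q[:,:2],0)+0.,loss="soft_l1",f_scale=2); return s.x.round(1),round(float(np.median(abs(s.fun))),1),len(q)
E
python3 - <<'E'
from h import *
s=readout.sense(); print(s["time_s"],s["eef_pos"],s["ee_rot"],s["force"],ctrl.hold_point_z)
for n in("top","side"):
    d=np.load(n+"_d.npy"); W=cloud(n,d)
    def near(x,y,r,z0,z1):
        return W[(d>0)&(np.hypot(W[...,0]-x,W[...,1]-y)<r)&(W[...,2]>z0)&(W[...,2]<z1)]
    print(n)
    for o,x,y,r,z in [("spec",442,-248,24,(20,78)),("reag",422,222,21,(10,60)),("drop",627,-122,22,(27,60)),("wide",635,41,28.5,(28,72))]:
        q=near(x,y,r+14,*z)
        if len(q)>15: print(o,circ(q,r))
    for o,x,y,z in [("speclid",442,-248,(79,90)),("reagcap",422,222,(94,106)),("widelid",635,41,(76,88)),("teat",627,-122,(98,113))]:
        q=near(x,y,35,*z)
        if len(q)>8:print(o,len(q),q.mean(0).round(1),((q.min(0)+q.max(0))/2).round(1))
    # board
    b=W[(d>0)&(W[...,0]>540)&(W[...,0]<720)&(abs(W[...,1]+20)<330)&(W[...,2]>14)&(W[...,2]<26)]
    print("board n",len(b),"z",np.median(b[:,2]))
    e=[]
    for y in range(-270,220,20):
        t=b[abs(b[:,1]-y)<10]
        if len(t)>8: e.append((y,np.percentile(t[:,0],2)))
    e=np.array(e); p=np.polyfit(e[:,0],e[:,1],1); k=abs(np.polyval(p,e[:,0])-e[:,1])<4;p=np.polyfit(e[k,0],e[k,1],1);print("front edge",p,k.mean())
    dirv=np.array([p[0],1])/np.hypot(p[0],1); v=b[:,:2]@dirv; print("along ext",np.percentile(v,[.5,99.5]),"yaw",np.degrees(np.arctan(-p[0])))
    u=W[(d>0)&(W[...,0]>540)&(W[...,0]<720)&(abs(W[...,1]+20)<330)&(W[...,2]>175)&(W[...,2]<192)]
    print("upper",len(u),np.percentile(u,[2,98],axis=0).round() if len(u) else "")
    t=W[(d>0)&(W[...,0]>560)&(W[...,0]<700)&(abs(W[...,1]+20)<330)&(W[...,2]>192)]
    print("stock",np.percentile(t,[1,99],axis=0).round())
E
```

```text
0.9 [150.51844636 502.95772283 208.39410744] [-2.56154427e-05  1.44880192e-01  9.89449205e-01 -1.22593749e-05] [-0.38523638  0.05636506 -0.4692617 ] 18.700000000000003
top
spec (array([ 442.7, -247.7]), 1.0, 56)
reag (array([421.1, 227.9]), 0.4, 56)
drop (array([ 627.5, -121.3]), 0.4, 30)
wide (array([589.5,  24. ]), 5.0, 60)
speclid 207 [ 442.9 -247.1   81.9] [ 444.3 -248.1   82.7]
reagcap 68 [421.  226.4  99.6] [420.9 226.3  99.6]
widelid 154 [622.5  45.9  80. ] [621.5  45.5  80.9]
board n 4011 z 19.34574437840067
front edge [6.21797914e-02 5.77765448e+02] 1.0
along ext [-260.4836217   292.86828941] yaw -3.5580587958830945
upper 2227 [[ 598. -298.  181.]
 [ 660.  240.  192.]]
stock [[ 597. -280.  192.]
 [ 665.  237.  253.]]
side
spec (array([ 444.6, -247. ]), 0.6, 418)
reag (array([421.8, 228.6]), 1.1, 209)
drop (array([ 627.9, -120.7]), 0.8, 200)
wide (array([636.3,  46.6]), 1.0, 286)
speclid 309 [ 444.  -249.3   82.1] [ 444.2 -247.8   82.3]
reagcap 48 [421.3 223.5  99.1] [421.7 225.3  98.9]
widelid 223 [634.8  42.2  79.9] [635.5  45.6  79.6]
teat 31 [ 626.1 -124.7  104.1] [ 626.3 -123.7  104.1]
board n 4380 z 20.300336056143987
front edge [6.18070180e-02 5.77868466e+02] 1.0
along ext [-264.49105133  288.96534638] yaw -3.5367822275610137
upper 1519 [[ 596. -303.  178.]
 [ 658.  191.  192.]]
stock [[ 597. -285.  192.]
 [ 660.  229.  252.]]
```

step_arm(plan="0 0 -5 0 100; 0 0 -10 0 100; 0 0 -15 0 100")

```text
time_s: 1.2
eef_pos: [150.3, 502.6, 360.4]
ee_rot: [-0.0, 0.145, 0.989, 0.0]
force: [0.3, -0.0, 0.4]
grip_width: 0.994
```

step_arm(plan="-5 -5 0 -3 100; -10 -9 0 -6 100; -15 -14 0 -10 100; -19 -19 -1 -13 100; -24 -23 -2 -13 100; -29 -28 -3 -13 100; -34 -32 -4 -13 100; -38 -37 -4 -13 100; -44 -42 -4 -13 100; -44 -42 -4 -13 100")

```text
time_s: 2.2
eef_pos: [396.8, 67.9, 392.5]
ee_rot: [0.0, 0.032, 0.999, 0.0]
force: [0.7, 1.0, -0.3]
grip_width: 0.999
```

step_arm(plan="0 0 0 0 100; 0 0 0 0 100")

```text
time_s: 2.4
eef_pos: [396.5, 69.3, 391.9]
ee_rot: [-0.0, 0.033, 0.999, 0.0]
force: [0.2, 0.8, -0.3]
grip_width: 0.997
```

```bash
python3 -c "
from h import *
s=readout.sense(); print(s)"
```

```text
{'time_s': 2.4, 'joints': array([-1.20146037e-01, -2.91246557e-02,  1.42670463e+00,  2.28896217e-04,
        1.74459656e+00, -1.62471487e+00]), 'dq': array([ 0.05475175, -0.02104327,  0.00799988,  0.00119129,  0.00325138,
        0.00616623]), 'tau': array([ -2.24826023, -24.62604582, -27.5487864 ,  -0.10038462,
        -0.06901656,  -0.11500574]), 'eef_pos': array([396.499004  ,  69.33931932, 391.90723736]), 'ee_rot': array([-2.81039742e-04,  3.30879490e-02,  9.99452395e-01,  1.37679459e-04]), 'force': array([ 0.19606373,  0.78326915, -0.26319402]), 'wrist_torque': array([-0.06415781,  0.01936357, -0.01380897]), 'grip_width': 0.9969015057083014}
```

step_arm(plan="-5 0 0 0 100; -10 0.3 0 0 100; -15 0.6 0 0 100; -20 1 0 0 100; -25 1.3 0 0 100; -30 1.6 0 0 100; -35 2 0 0 100; -40 2.3 0 0 100; -45 2.6 0 0 100; -50 3 0 0 100")

```text
time_s: 3.4
eef_pos: [733.4, 61.5, 339.4]
ee_rot: [0.015, 0.031, 0.999, 0.002]
force: [-0.9, -0.1, 1.5]
grip_width: 0.997
```

```bash
python3 -c "
from h import *
s=readout.sense(); print(s)"
```

```text
{'time_s': 3.4, 'joints': array([-0.07681768,  0.91005215,  0.18648242,  0.00507021,  2.01423353,
       -1.58328736]), 'dq': array([-2.00505527e-02,  1.46989846e-01, -1.13187872e-04, -3.00022663e-04,
       -1.78686770e-01, -1.68890764e-02]), 'tau': array([-2.36950619e-01, -6.16806936e+01, -2.78352910e+01,  1.23277531e-02,
        5.15383738e-02,  2.15612899e-02]), 'eef_pos': array([733.41866319,  61.47125794, 339.42541426]), 'ee_rot': array([0.01549772, 0.03103159, 0.999397  , 0.00158265]), 'force': array([-0.8760373 , -0.063195  ,  1.47621837]), 'wrist_torque': array([ 0.02465675, -0.00825472,  0.01611636]), 'grip_width': 0.9969030069289077}
```

step_arm(plan="-30 0 -15 0 100; -30 0 -15 0 100; -30 0 -15 0 100")

```text
time_s: 3.7
eef_pos: [742.8, 44.9, 340.4]
ee_rot: [0.031, 0.032, 0.999, 0.003]
force: [0.9, 0.3, -0.4]
grip_width: 1.001
```

step_arm(plan="-30 0 -15 0 100; -30 0 -15 0 100; -30 0 -15 0 100")

```text
time_s: 4.0
eef_pos: [750.7, 32.2, 342.0]
ee_rot: [0.045, 0.032, 0.998, 0.004]
force: [0.2, -0.2, 0.3]
grip_width: 1.001
```

```bash
python3 -c "
from h import *
s=readout.sense(); print(s['joints'],s['eef_pos'],s['ee_rot'],s['dq'])"
```

```text
[-0.11850689  0.90775039  0.18678581  0.01707119  1.95837619 -1.61790278] [750.74008701  32.16253067 341.95581828] [0.04481327 0.03208544 0.99847174 0.00405893] [-0.04290306  0.01042966  0.00373731  0.00397146 -0.00297586 -0.04534691]
```

step_arm(plan="-30 6 -15 0 100")

```text
time_s: 4.1
eef_pos: [756.3, 35.8, 344.8]
ee_rot: [0.057, 0.033, 0.998, 0.005]
force: [0.3, 0.9, 0.1]
grip_width: 0.997
```

step_arm(plan="-30 6 -15 0 100")

```text
time_s: 4.2
eef_pos: [761.4, 41.0, 350.1]
ee_rot: [0.072, 0.032, 0.997, 0.007]
force: [-0.0, 0.4, 0.3]
grip_width: 0.998
```

step_arm(plan="-30 6 -10 0 100; -30 6 -10 0 100")

```text
time_s: 4.4
eef_pos: [771.5, 48.6, 348.3]
ee_rot: [0.087, 0.032, 0.996, 0.008]
force: [0.3, -0.1, 0.3]
grip_width: 0.998
```

step_arm(plan="-30 6 -5 0 100; -30 6 -5 0 100")

```text
time_s: 4.6
eef_pos: [786.6, 55.4, 336.4]
ee_rot: [0.101, 0.032, 0.994, 0.009]
force: [-1.1, 0.3, -0.4]
grip_width: 1.0
```

```bash
python3 -c "
from h import *
s=readout.sense(); print(s['joints'],s['eef_pos'],s['ee_rot'],s['dq'])"
```

```text
[-0.0884441   0.9215113   0.18761307  0.03116501  1.83048116 -1.58470068] [786.57143753  55.41771366 336.38676346] [0.10142351 0.03157171 0.99429778 0.00940361] [ 0.04169426  0.09564017  0.00300182 -0.0049914  -0.10924138  0.03740197]
```

step_arm(plan="-30 5 -12 0 100")

```text
time_s: 4.7
eef_pos: [791.4, 57.1, 340.2]
ee_rot: [0.113, 0.032, 0.993, 0.011]
force: [-0.4, -0.6, -0.7]
grip_width: 1.003
```

step_arm(plan="-30 5 -12 0 100")

```text
time_s: 4.8
eef_pos: [795.8, 58.4, 350.1]
ee_rot: [0.129, 0.032, 0.991, 0.012]
force: [0.7, -0.5, 0.6]
grip_width: 0.998
```

step_arm(plan="-30 4 -10 0 100")

```text
time_s: 4.9
eef_pos: [801.0, 58.7, 357.6]
ee_rot: [0.144, 0.031, 0.989, 0.014]
force: [0.1, -0.3, -0.0]
grip_width: 0.999
```

step_arm(plan="-30 4 -10 0 100")

```text
time_s: 5.0
eef_pos: [805.9, 58.5, 363.9]
ee_rot: [0.158, 0.032, 0.987, 0.015]
force: [-1.0, -0.2, -0.4]
grip_width: 0.997
```

step_arm(plan="-30 4 -8 0 100")

```text
time_s: 5.1
eef_pos: [811.7, 58.7, 369.2]
ee_rot: [0.171, 0.031, 0.985, 0.017]
force: [-0.1, -0.9, 1.0]
grip_width: 1.004
```

step_arm(plan="-30 4 -8 0 100")

```text
time_s: 5.2
eef_pos: [816.9, 59.0, 374.8]
ee_rot: [0.185, 0.031, 0.982, 0.018]
force: [-0.6, -0.8, -0.4]
grip_width: 1.002
```

```bash
python3 -c "
from h import *
s=readout.sense(); print(s['joints'],s['eef_pos'],s['ee_rot'],s['dq'])"
```

```text
[-0.0898034   0.88656461  0.18759581  0.05684511  1.6982831  -1.57895373] [816.91344586  58.95203781 374.76048902] [0.18455841 0.03138437 0.98215481 0.01803167] [-0.00736725 -0.04682956 -0.00029854  0.04355406 -0.22616573  0.00310204]
```

step_arm(plan="-30 3 -3 0 100")

```text
time_s: 5.3
eef_pos: [825.4, 58.1, 376.8]
ee_rot: [0.199, 0.031, 0.979, 0.019]
force: [0.8, -0.8, 0.6]
grip_width: 1.001
```

step_arm(plan="-30 3 -3 0 100")

```text
time_s: 5.4
eef_pos: [833.5, 56.8, 377.5]
ee_rot: [0.212, 0.031, 0.977, 0.021]
force: [0.2, 0.4, -0.7]
grip_width: 1.001
```

step_arm(plan="-30 3 -2 0 100")

```text
time_s: 5.5
eef_pos: [841.6, 55.8, 379.4]
ee_rot: [0.226, 0.031, 0.973, 0.022]
force: [-1.0, 0.7, -0.4]
grip_width: 1.003
```

step_arm(plan="-30 3 -1 0 100")

```text
time_s: 5.6
eef_pos: [849.6, 54.8, 381.4]
ee_rot: [0.239, 0.031, 0.97, 0.023]
force: [0.2, -0.3, 0.6]
grip_width: 1.001
```

step_arm(plan="-30 3 0 0 100")

```text
time_s: 5.7
eef_pos: [857.7, 54.0, 383.3]
ee_rot: [0.253, 0.031, 0.967, 0.025]
force: [0.1, 0.1, -0.4]
grip_width: 0.998
```

step_arm(plan="-30 3 0 0 100")

```text
time_s: 5.8
eef_pos: [865.1, 53.2, 386.2]
ee_rot: [0.267, 0.031, 0.963, 0.026]
force: [-0.0, -0.3, -0.3]
grip_width: 1.001
```

step_arm(plan="-30 3 0 0 100")

```text
time_s: 5.9
eef_pos: [871.7, 52.4, 390.8]
ee_rot: [0.28, 0.031, 0.959, 0.027]
force: [0.6, 0.6, 0.9]
grip_width: 1.002
```

step_arm(plan="-30 3 0 0 100")

```text
time_s: 6.0
eef_pos: [877.5, 51.6, 396.7]
ee_rot: [0.294, 0.031, 0.955, 0.029]
force: [-0.2, 0.7, 0.3]
grip_width: 0.996
```

```bash
cat >> h.py <<'E'
from scipy.spatial.transform import Rotation as Ro
def tool():
    s=readout.sense(); w,x,y,z=s["ee_rot"]; M=Ro.from_quat([x,y,z,w]).as_matrix()
    return s,M,np.array(s["eef_pos"])
def rep():
    s,M,p=tool(); z=M[:,2]; g=p-z*ctrl.hold_point_z
    print("t",s["time_s"],"q",s["joints"].round(3),"tcp",p.round(1),"grasp",g.round(1),"tilt",np.degrees(np.arccos(-z[2])).round(1),"az",np.degrees(np.arctan2(z[1],z[0])).round(1),"jaw",M[:,1].round(3),"F",np.round(s["force"],1),"w",round(s["grip_width"],3))
def go(g):  # shift in tool axes (cm) bringing grasp point to world g
    s,M,p=tool(); c=p-M[:,2]*ctrl.hold_point_z
    print("shift cm",(M.T@(np.array(g)-c)/10).round(2),"dist",np.linalg.norm(np.array(g)-c).round())
E
python3 -c "
from h import *
rep()"
```

```text
t 6.0 q [-0.104  0.897  0.188  0.096  1.465 -1.592] tcp [877.5  51.6 396.7] grasp [867.   50.9 412.1] tilt 34.3 az 3.7 jaw [0.041 0.997 0.073] F [-0.2  0.7  0.3] w 0.996
```

step_arm(plan="-30 2 3 0 100")

```text
time_s: 6.1
eef_pos: [885.0, 49.6, 400.6]
ee_rot: [0.308, 0.03, 0.95, 0.03]
force: [-0.5, 0.3, 0.1]
grip_width: 1.002
```

step_arm(plan="-30 2 3 0 100")

```text
time_s: 6.2
eef_pos: [892.0, 47.3, 403.6]
ee_rot: [0.321, 0.03, 0.946, 0.031]
force: [0.2, 0.0, 0.2]
grip_width: 1.0
```

step_arm(plan="-30 2 3 0 100")

```text
time_s: 6.3
eef_pos: [898.1, 45.1, 408.4]
ee_rot: [0.334, 0.03, 0.942, 0.032]
force: [-0.0, -0.0, 0.5]
grip_width: 0.999
```

step_arm(plan="3 0 -3 -7 100; 6 0 -5 -7.4 100; 9 0 -8 -7.4 100; 12 0 -8 -7.4 100; 12 0 -8 -7.4 100")

```text
time_s: 6.8
eef_pos: [749.2, 52.4, 391.4]
ee_rot: [0.331, -0.031, 0.943, 0.011]
force: [0.6, -0.3, 0.2]
grip_width: 1.001
```

```bash
python3 -c "
from h import *
rep(); s,M,p=tool(); print(M.round(3))
go([442.5-120,-247.5-5,330]);go([444-90,-247.5-4,62])"
```

```text
t 6.8 q [-0.132  0.388  1.083  0.145  1.011 -1.803] tcp [749.2  52.4 391.4] grasp [737.5  51.7 406. ] tilt 38.7 az 3.8 jaw [-0.065  0.998  0.   ] F [ 0.6 -0.3  0.2] w 1.001
[[-0.779 -0.065  0.623]
 [-0.051  0.998  0.041]
 [-0.625  0.    -0.781]]
shift cm [ 38.63 -27.65 -21.19] dist 520.0
shift cm [ 52.91 -27.76   1.7 ] dist 598.0
```

```bash
python3 -c "
from h import *
go([443.5,-247.8,240]);go([443.5,-247.8,120])"
```

```text
shift cm [ 34.8  -27.97  -6.6 ] dist 451.0
shift cm [ 42.3  -27.98   2.77] dist 508.0
```

step_arm(plan="4 -3 -0.7 0 100; 8 -6 -1.5 0 100; 12 -9 -2.2 0 100; 15.5 -12.5 -3 0 100; 19.5 -15.5 -3.7 0 100; 23.5 -18.5 -4.4 0 100; 27 -22 -5 0 100; 31 -25 -6 0 100; 34.8 -28 -6.6 0 100; 34.8 -28 -6.6 0 100")

```text
time_s: 7.8
eef_pos: [478.9, -238.2, 247.1]
ee_rot: [0.317, -0.014, 0.948, 0.007]
force: [0.5, 0.7, 0.3]
grip_width: 0.999
```

```bash
python3 -c "
from h import *
rep(); go([443.5,-247.8,120]);go([443.5,-247.8,42])"
```

```text
t 7.8 q [-0.962  0.04   1.874  0.665  0.957 -2.88 ] tcp [ 478.9 -238.2  247.1] grasp [ 467.6 -238.6  262. ] tilt 36.9 az 2.0 jaw [-0.03   1.     0.004] F [0.5 0.7 0.3] w 0.999
shift cm [10.48 -0.9   9.88] dist 144.0
shift cm [15.17 -0.93 16.12] dist 222.0
```

step_arm(plan="0 0 0 8.5 100; 0 0 0 17 100; 0 0 0 25.5 100; 0 0 0 34 100; 0 0 0 42.5 100; 0 0 0 51 100; 0 0 0 59.5 100; 0 0 0 68 100; 0 0 0 76.5 100; 0 0 0 85 100")

```text
time_s: 8.8
eef_pos: [480.7, -235.1, 247.4]
ee_rot: [0.228, 0.631, 0.708, 0.221]
force: [0.3, 0.1, 0.2]
grip_width: 0.998
```

step_arm(plan="0 0 0 8.5 100; 0 0 0 17 100; 0 0 0 25.5 100; 0 0 0 34 100; 0 0 0 42.5 100; 0 0 0 51 100; 0 0 0 59.5 100; 0 0 0 68 100; 0 0 0 76.5 100; 0 0 0 85 100")

```text
time_s: 9.8
eef_pos: [480.7, -235.1, 247.4]
ee_rot: [0.019, 0.943, 0.096, 0.317]
force: [0.8, 0.3, 0.1]
grip_width: 1.004
```

step_arm(plan="0 0 0 8 100; 0 0 0 10 100")

```text
time_s: 10.0
eef_pos: [480.7, -235.1, 247.4]
ee_rot: [-0.008, 0.948, 0.014, 0.317]
force: [0.2, -0.5, 0.4]
grip_width: 1.001
```

```bash
python3 -c "
from h import *
rep(); go([443.5,-247.8,120]);go([443.5,-247.8,42])"
```

```text
t 10.0 q [-0.956  0.039  1.874  0.666  0.957  0.266] tcp [ 480.7 -235.1  247.4] grasp [ 469.5 -235.5  262.3] tilt 37.0 az 2.4 jaw [ 0.033 -0.999 -0.006] F [ 0.2 -0.5  0.4] w 1.001
shift cm [-10.67   1.23   9.78] dist 145.0
shift cm [-15.36   1.29  16.01] dist 222.0
```

step_arm(plan="-3.6 0.4 3.3 0 100; -7.1 0.8 6.5 0 100; -10.7 1.2 9.8 0 100; -10.7 1.2 9.8 0 100; -13 1.3 12.9 0 100; -15.4 1.3 16 0 100; -15.4 1.3 16 0 100; -15.4 1.3 16 0 100")

```text
time_s: 10.8
eef_pos: [454.7, -249.0, 28.6]
ee_rot: [-0.008, 0.948, 0.016, 0.318]
force: [-0.7, -0.5, 0.4]
grip_width: 1.003
```

```bash
python3 -c "
from h import *
rep(); p,d=cams.capture('side'); save(cv2.resize(p[150:370,180:460],None,fx=2.5,fy=2.5),'s1.png'); go([443.5,-247.8,42])"
```

```text
t 10.8 q [-1.035  0.417  2.134  1.199  0.605 -0.526] tcp [ 454.7 -249.    28.6] grasp [ 443.5 -249.4   43.6] tilt 37.0 az 2.4 jaw [ 0.035 -0.999 -0.004] F [-0.7 -0.5  0.4] w 1.003
shift cm [-0.13 -0.2   0.17] dist 3.0
```

View pics/s1.png

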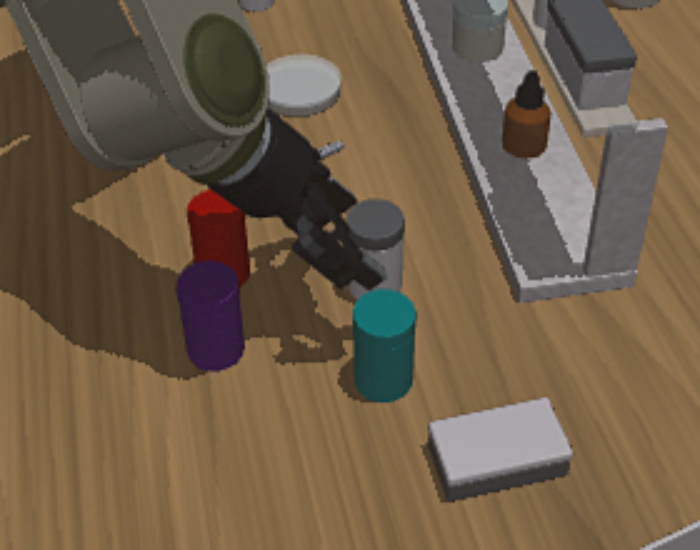

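step_arm(plan="-0.1 -0.2 0.1 0 30; -0.1 -0.2 0.1 0 30; -0.1 -0.2 0.1 0 30; -0.1 -0.2 0.1 0 30; -0.1 -0.2 0.1 0 30; -0.1 -0.2 0.1 0 30; -0.1 -0.2 0.1 0 30", grip_force=35)

```text
time_s: 11.55
eef_pos: [453.6, -246.9, 26.5]
ee_rot: [-0.008, 0.948, 0.016, 0.318]
force: [-5.7, 1.4, 13.1]
grip_width: 0.539
```

```bash
python3 -c "
from h import *
rep()
go([443.5,-249.6,130]);go([500,-30,130]);go([510,-30,78])"
```

```text
t 11.55 q [-1.034  0.419  2.141  1.213  0.601 -0.542] tcp [ 453.6 -246.9   26.5] grasp [ 442.4 -247.3   41.4] tilt 37.1 az 2.3 jaw [ 0.035 -0.999 -0.004] F [-5.7  1.4 13.1] w 0.539
shift cm [ 5.42  0.19 -7.01] dist 89.0
shift cm [ 10.48 -21.56  -3.07] dist 242.0
shift cm [  8.15 -21.5    1.68] dist 231.0
```

step_arm(plan="0.6 0 -0.8 0 30; 2 0 -2.6 0 30; 3.7 0 -4.8 0 30; 5.4 0 -7 0 30; 5.4 0 -7 0 30")

```text
time_s: 12.05
eef_pos: [455.0, -248.1, 116.7]
ee_rot: [-0.005, 0.948, 0.016, 0.318]
force: [-0.2, -0.6, -1.7]
grip_width: 0.537
```

```bash
python3 -c "
from h import *
rep()
go([510,-30,130]);go([510,-30,78])"
```

```text
t 12.05 q [-1.032  0.213  2.079  0.914  0.73  -0.164] tcp [ 455.  -248.1  116.7] grasp [ 443.8 -248.5  131.6] tilt 37.1 az 2.0 jaw [ 0.035 -0.999  0.   ] F [-0.2 -0.6 -1.7] w 0.537
shift cm [  5.79 -21.61   4.58] dist 228.0
shift cm [  2.65 -21.61   8.73] dist 235.0
```

Held (about 1 N load). Next I move in front of the stand and check how the jar hangs.

step_arm(plan="1 -4 0.8 0 30; 2 -8 1.6 0 30; 3 -12 2.4 0 30; 4 -16 3.2 0 30; 5 -19 4 0 30; 5.4 -21.6 5 0 30; 5.2 -21.6 5.3 0 30; 5.2 -21.6 5.3 0 30")

```text
time_s: 12.85
eef_pos: [519.5, -27.8, 102.3]
ee_rot: [-0.009, 0.949, 0.016, 0.316]
force: [0.1, -0.1, -1.5]
grip_width: 0.532
```

```bash
cat > look.py <<'E'
from h import *
import sys
rep(); s,M,p=tool(); g=p-M[:,2]*ctrl.hold_point_z
for n in("side","top"):
    im,d=cams.capture(n); W=cloud(n,d); np.save(n+"_d",d); np.save(n+"_p",im)
    if n=="side": save(cv2.resize(im[100:300,260:500],None,fx=3,fy=3),sys.argv[1])
    for o in ("specimen_jar","reagent_bottle"):
        for r in spotter.regions_of(n,o):
            m=r["pixels"]&(d>0); q=W[m]
            if len(q)<20: continue
            c=np.median(q,0)
            if np.hypot(*(c[:2]-g[:2]))<70: print(n,o,round(r["conf"],2),len(q),"med",c.round(),"lo/hi",np.percentile(q,[3,97],axis=0).round().tolist())
E
python3 look.py s2.png
```

```text
t 12.85 q [-0.433  0.184  2.168  0.959  0.343  0.258] tcp [519.5 -27.8 102.3] grasp [508.3 -28.3 117.3] tilt 36.8 az 2.5 jaw [ 0.036 -0.999 -0.006] F [ 0.1 -0.1 -1.5] w 0.532
side specimen_jar 0.74 639 med [513. -44. 118.] lo/hi [[488.0, -53.0, -0.0], [582.0, 134.0, 159.0]]
top specimen_jar 0.64 314 med [508. -28. 158.] lo/hi [[487.0, -49.0, 90.0], [532.0, -8.0, 162.0]]
```

View pics/s2.png

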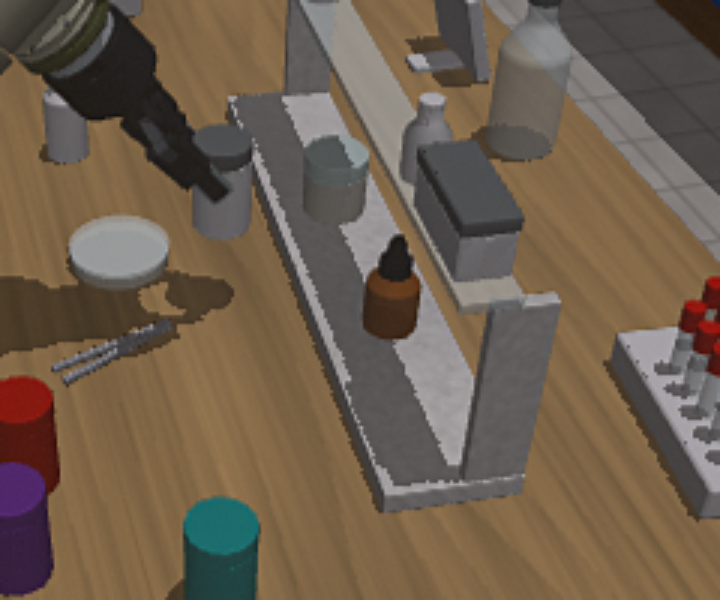

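```bash
python3 -c "
from h import *
go([515,-37.4,70]);go([573,-37.4,69]);go([630.9,-37.4,68]);go([630.9,-37.4,61])"
```

```text
shift cm [-2.44  0.82  4.23] dist 49.0
shift cm [2.14 1.01 7.79] dist 81.0
shift cm [ 6.7   1.2  11.34] dist 132.0
shift cm [ 6.28  1.21 11.9 ] dist 135.0
```

step_arm(plan="-2.4 0.8 4.2 0 30; -2.4 0.8 4.2 0 30; 0.6 0.9 6.5 0 30; 3.2 1.1 8.6 0 30; 5 1.2 10 0 30; 6.7 1.2 11.3 0 30; 6.7 1.2 11.3 0 30; 6.7 1.2 11.3 0 30")

```text
time_s: 13.95
eef_pos: [641.4, -36.1, 52.9]
ee_rot: [-0.008, 0.949, 0.015, 0.316]
force: [-0.7, -0.4, -1.5]
grip_width: 0.533
```

```bash
python3 look.py s3.png; python3 -c "
from h import *
go([630.9,-37.4,61])"
```

```text
t 13.95 q [-0.337  0.502  1.862  0.936  0.28   0.354] tcp [641.4 -36.1  52.9] grasp [630.2 -36.6  67.8] tilt 36.9 az 2.4 jaw [ 0.035 -0.999 -0.006] F [-0.7 -0.4 -1.5] w 0.533
side specimen_jar 0.68 488 med [629. -53.  75.] lo/hi [[608.0, -67.0, 20.0], [651.0, -14.0, 119.0]]
top specimen_jar 0.72 165 med [613. -36. 106.] lo/hi [[608.0, -56.0, 37.0], [624.0, -15.0, 188.0]]
shift cm [-0.39  0.1   0.62] dist 7.0
```

View pics/s3.png

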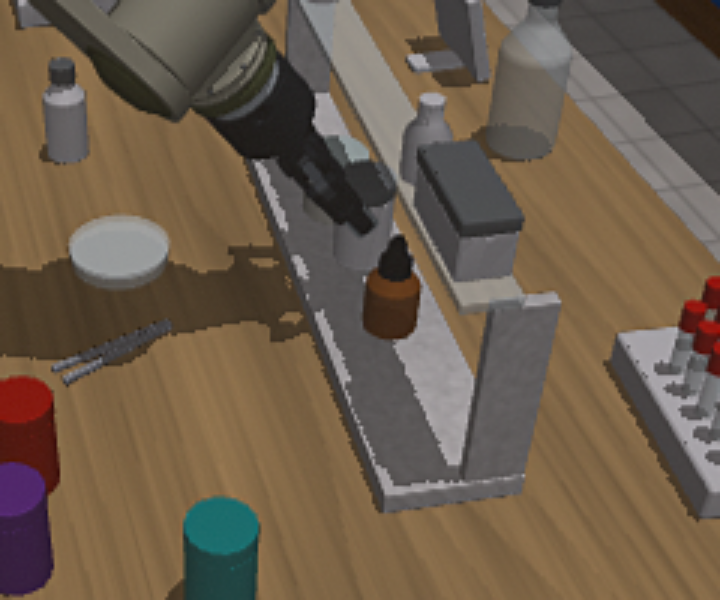

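step_arm(plan="-0.2 0.1 0.3 0 30; -0.4 0.1 0.55 0 30; -0.45 0.1 0.6 0 30; -0.45 0.1 0.6 0 30; -0.45 0.1 0.6 0 30")

```text
time_s: 14.75
eef_pos: [642.4, -37.0, 46.6]
ee_rot: [-0.008, 0.948, 0.016, 0.317]
force: [-3.2, 1.3, 6.0]
grip_width: 0.539
```

```bash
cat > fit.py <<'E'
from h import *
import sys
for n in ("side","top"):
    im,d=cams.capture(n); W=cloud(n,d)
    for o,r,z in [("specimen_jar",24,(24,84)),("reagent_bottle",21,(24,80)),("dropper_bottle",22,(24,62)),("wide_jar",28.5,(24,78))]:
        for g in spotter.regions_of(n,o):
            q=W[g["pixels"]&(d>0)]; lo=np.percentile(q,2,axis=0)[2] if len(q) else 0
            hi=np.percentile(q,98,axis=0)[2] if len(q) else 0
            q=q[(q[:,2]>z[0])&(q[:,2]<z[1])&(q[:,0]>560)]
            if len(q)>20: print(n,o,round(g["conf"],2),circ(q,r),"z",lo.round(),hi.round())
E
python3 -c "
from h import *
rep()"; python3 fit.py
```

```text
t 14.75 q [-0.338  0.516  1.864  0.989  0.27   0.299] tcp [642.4 -37.   46.6] grasp [631.1 -37.5  61.5] tilt 37.0 az 2.4 jaw [ 0.035 -0.999 -0.005] F [-3.2  1.3  6. ] w 0.539
side specimen_jar 0.89 (array([633.6, -36.1]), 0.9, 220) z 25.0 104.0
side dropper_bottle 0.84 (array([ 627.9, -120.6]), 0.8, 223) z 21.0 104.0
side wide_jar 0.75 (array([634.9,  46.3]), 1.5, 21) z 23.0 82.0
side wide_jar 0.53 (array([ 639.4, -274.1]), 3.9, 548) z 7.0 241.0
top dropper_bottle 0.71 (array([ 627.7, -121.8]), 0.3, 26) z 39.0 89.0
top wide_jar 0.49 (array([637.5,  45. ]), 1.8, 95) z 28.0 112.0
top wide_jar 0.23 (array([638.4, -35.8]), 0.6, 51) z 29.0 104.0
```

step_arm(plan="-0.45 0.1 0.6 0 62; 0 0 0 0 66; 0 0 0 0 66; 0 0 0 0 66; -1.6 0 -1.2 0 66; -3.5 -0.1 -2.7 0 66; -6 -0.2 -4.7 0 66; -9.5 -0.4 -7.3 0 66; -9.5 -0.4 -7.3 0 66")

```text
time_s: 16.15
eef_pos: [517.3, -35.8, 45.4]
ee_rot: [-0.009, 0.949, 0.015, 0.314]
force: [0.7, -0.6, 0.0]
grip_width: 0.656
```

```bash
python3 -c "
from h import *
rep()"; python3 fit.py; python3 -c "
from h import *
go([480,-20,200]);go([421.5,227.8,200]);go([421.5,227.8,150]);go([421.5,227.8,42])"
```

```text
t 16.15 q [-0.457  0.324  2.211  1.476  0.292 -0.303] tcp [517.3 -35.8  45.4] grasp [506.2 -36.3  60.4] tilt 36.7 az 2.5 jaw [ 0.034 -0.999 -0.007] F [ 0.7 -0.6  0. ] w 0.656
side specimen_jar 0.87 (array([633.9, -35.7]), 0.8, 345) z 21.0 104.0
side dropper_bottle 0.57 (array([ 627.9, -120.6]), 0.8, 224) z 23.0 106.0
side dropper_bottle 0.51 (array([599.8,  16.8]), 3.0, 141) z 21.0 82.0
side wide_jar 0.96 (array([636.4,  46. ]), 1.0, 207) z 21.0 82.0
top specimen_jar 0.54 (array([633.3, -36.7]), 0.3, 57) z 22.0 105.0
top dropper_bottle 0.64 (array([ 627.4, -121.3]), 0.3, 38) z 23.0 91.0
top wide_jar 0.54 (array([637.1,  44.9]), 1.5, 108) z 28.0 83.0
shift cm [  5.85  -1.93 -12.86] dist 143.0
shift cm [  1.79 -26.9  -15.74] dist 312.0
shift cm [ -1.21 -26.87 -11.74] dist 294.0
shift cm [ -7.7  -26.81  -3.11] dist 281.0
```

```bash
cat > kin.py <<'E'
from h import *
D=[([1.057,.313,1.498,0,1.331,-.223],[150.54,502.96,208.394]),
([-.1201,-.0291,1.4267,.0002,1.7446,-1.6247],[396.5,69.34,391.9]),
([-.0768,.9101,.1865,.0051,2.0142,-1.5833],[733.42,61.47,339.43]),
([-.0884,.9215,.1876,.0312,1.8305,-1.5847],[786.57,55.42,336.39]),
([-.0898,.8866,.1876,.0568,1.6983,-1.579],[816.91,58.95,374.76]),
([-.104,.897,.188,.096,1.465,-1.592],[877.5,51.6,396.7]),
([-.956,.039,1.874,.666,.957,.266],[480.7,-235.1,247.4]),
([-1.035,.417,2.134,1.199,.605,-.526],[454.7,-249,28.6]),
([-.433,.184,2.168,.959,.343,.258],[519.5,-27.8,102.3]),
([-.338,.516,1.864,.989,.27,.299],[642.4,-37,46.6]),
([-.457,.324,2.211,1.476,.292,-.303],[517.3,-35.8,45.4])]
E_=Ro.from_euler
def fk(q,P):
    a1,h,L1,L2,a3,Lt,d=P
    R=E_("z",q[0]); p=R.apply([a1,d,h])
    R=R*E_("y",q[1]); p=p+R.apply([0,0,L1])
    R=R*E_("y",q[2]); p=p+R.apply([a3,0,L2])
    R=R*E_("z",q[3])*E_("y",q[4]); p=p+R.apply([0,0,Lt])
    return p,R*E_("z",q[5])
f=lambda P:np.concatenate([fk(q,P)[0]-np.array(p) for q,p in D])
S=least_squares(f,[0,350,350,350,0,250,117]); P=S.x
QL=np.array([[-2.94,2.94],[-.97,2.17],[.2,2.56],[-1.23,4.37],[.02,3.11],[-2.88,2.88]])
if __name__=="__main__":
    print(P.round(1),abs(S.fun).max().round(1))
    s,M,p=tool(); q0=s["joints"]; pp,R=fk(q0,P); off=(R.inv()*Ro.from_matrix(M)); print("off",off.as_rotvec().round(2))
    def ik(g,Mt,seed):
        tp=np.array(g)+Mt[:,2]*ctrl.hold_point_z
        F=lambda q:np.r_[(fk(q,P)[0]-tp)/100,((fk(q,P)[1]*off).inv()*Ro.from_matrix(Mt)).as_rotvec()*2]
        r=least_squares(F,np.clip(seed,QL[:,0]+.01,QL[:,1]-.01),bounds=(QL[:,0],QL[:,1])); return r.x,r.cost
    for g in ([421.5,228,250],[421.5,228,150],[421.5,228,70],[421.5,228,50],[421.5,228,42],[622,-205,65]):
        best=[]
        for tw in (0,):
            for s4 in (-1,0,1,2.5,4):
                for s0 in (.1,.4,-.6): best.append(ik(g,M,[s0,.3,2,s4,.4,0]))
        q,c=min(best,key=lambda t:t[1]); print(g,q.round(2),"cost",round(c,5))
E
python3 kin.py
```

```text
[-1.000e-01  2.017e+02  4.389e+02  3.976e+02  3.910e+01  2.785e+02
  1.162e+02] 0.3
off [-0.    0.    1.57]
[421.5, 228, 250] [ 0.35 -0.07  2.01 -0.33  0.6   2.11] cost 0.0
[421.5, 228, 150] [ 0.35  0.1   2.16 -0.61  0.32  2.42] cost 0.0
[421.5, 228, 70] [ 0.34  0.29  2.26  4.37  0.18 -2.55] cost 0.00245
[421.5, 228, 50] [ 0.35  0.34  2.24  4.37  0.19 -2.53] cost 2e-05
[421.5, 228, 42] [ 0.35  0.37  2.24  4.28  0.2  -2.44] cost 0.0
[622, -205, 65] [-0.66  0.56  1.76  0.96  0.49  0.09] cost 0.0
```

```bash
cat > k2.py <<'E'
from kin import *
s,M,p=tool(); off=fk(s["joints"],P)[1].inv()*Ro.from_matrix(M)
def ik(g,Mt,seed,w=2):
    tp=np.array(g)+Mt[:,2]*ctrl.hold_point_z
    F=lambda q:np.r_[(fk(q,P)[0]-tp)/10,((fk(q,P)[1]*off).inv()*Ro.from_matrix(Mt)).as_rotvec()*w]
    B=QL.copy(); r=least_squares(F,np.clip(seed,B[:,0]+.01,B[:,1]-.01),bounds=(B[:,0],B[:,1])); return r.x,r.cost
if __name__=="__main__":
    seed=[.35,0,2.1,-.6,.4,2.3]
    for z in (250,150,120,100,90,80,70,60,55,50,45):
        q,c=ik([421.5,228,z],M,seed); seed=q; R=(fk(q,P)[1]*off).as_matrix(); t=R[:,2]
        print(z,q.round(2),"perr",np.linalg.norm(fk(q,P)[0]-(np.array([421.5,228,z])+M[:,2]*18.7)).round(1),"tilt",np.degrees(np.arccos(-t[2])).round(1),"az",np.degrees(np.arctan2(t[1],t[0])).round(1),"jaw",R[:,1].round(3))
E
python3 k2.py
```

```text
250 [ 0.35 -0.07  2.01 -0.33  0.6   2.11] perr 0.0 tilt 36.9 az 2.4 jaw [ 0.035 -0.999 -0.005]
150 [ 0.35  0.1   2.16 -0.61  0.32  2.42] perr 0.0 tilt 36.9 az 2.4 jaw [ 0.035 -0.999 -0.005]
120 [ 0.35  0.16  2.19 -0.83  0.25  2.65] perr 0.0 tilt 36.9 az 2.4 jaw [ 0.035 -0.999 -0.005]
100 [ 0.35  0.21  2.21 -1.06  0.21  2.88] perr 0.0 tilt 36.9 az 2.4 jaw [ 0.035 -0.999 -0.005]
90 [ 0.35  0.23  2.21 -1.06  0.2   2.88] perr 0.0 tilt 36.0 az 2.8 jaw [ 0.039 -0.999 -0.007]
80 [ 0.34  0.25  2.21 -1.07  0.18  2.88] perr 0.0 tilt 35.0 az 3.2 jaw [ 0.043 -0.999 -0.009]
70 [ 0.33  0.28  2.2  -1.07  0.17  2.88] perr 0.0 tilt 34.1 az 3.5 jaw [ 0.046 -0.999 -0.011]
60 [ 0.33  0.3   2.2  -1.07  0.16  2.88] perr 0.0 tilt 33.1 az 3.9 jaw [ 0.048 -0.999 -0.013]
55 [ 0.32  0.31  2.2  -1.07  0.16  2.88] perr 0.1 tilt 32.6 az 4.0 jaw [ 0.049 -0.999 -0.013]
50 [ 0.32  0.33  2.2  -1.07  0.15  2.88] perr 0.1 tilt 32.1 az 4.2 jaw [ 0.05  -0.999 -0.014]
45 [ 0.32  0.34  2.19 -1.08  0.14  2.88] perr 0.1 tilt 31.7 az 4.3 jaw [ 0.051 -0.999 -0.015]
```

step_arm(plan="2 -0.5 -4.5 0 75; 4 -1.2 -9 0 75; 5 -5 -12.5 0 75; 4 -9.5 -12.5 0 75; 3 -14 -12.5 0 75; 2 -18.5 -12.5 0 75; 1 -23 -12.5 0 75; -0.6 -26.9 -12.5 0 75; -0.6 -26.9 -12.5 0 75; -0.6 -26.9 -12.5 0 75")

```text
time_s: 17.65
eef_pos: [449.0, 170.8, 145.5]
ee_rot: [-0.007, 0.95, 0.015, 0.312]
force: [-0.6, -1.0, 0.4]
grip_width: 0.749
```

```bash
python3 -c "
from h import *
rep();go([421.5,228,110]);go([421.5,228,50])"
```

```text
t 17.65 q [ 0.162  0.03   2.188 -0.247  0.301  1.913] tcp [449.  170.8 145.5] grasp [437.9 170.3 160.6] tilt 36.4 az 2.3 jaw [ 0.034 -0.999 -0.004] F [-0.6 -1.   0.4] w 0.749
shift cm [-4.18 -5.8   3.23] dist 78.0
shift cm [-7.74 -5.77  8.06] dist 126.0
```

step_arm(plan="-0.8 -2.8 0 0 75; -1.8 -5.8 0 0 75; -1.8 -5.8 0 0 75; -1.8 -5.8 0 0 75; -1.8 -5.8 0 0 75")

```text
time_s: 18.15
eef_pos: [432.9, 227.1, 135.0]
ee_rot: [-0.007, 0.95, 0.015, 0.312]
force: [0.3, 0.6, -0.1]
grip_width: 0.754
```

```bash
python3 -c "
from h import *
rep();go([421.5,228,110]);go([421.5,228,50])"
```

```text
t 18.15 q [ 0.347  0.095  2.152 -0.58   0.334  2.382] tcp [432.9 227.1 135. ] grasp [421.9 226.6 150. ] tilt 36.4 az 2.2 jaw [ 0.034 -0.999 -0.004] F [ 0.3  0.6 -0.1] w 0.754
shift cm [-2.4  -0.12  3.21] dist 40.0
shift cm [-5.96 -0.1   8.04] dist 100.0
```

Now I descend, still within reach at first and then into the small-deviation zone.

step_arm(plan="-1.2 -0.1 1.6 0 75; -2.4 -0.1 3.2 0 75; -3.6 -0.1 4.8 0 75; -4.8 -0.1 6.4 0 75; -6 -0.1 8 0 75; -6 -0.1 8 0 75; -6 -0.1 8 0 75")

```text
time_s: 18.85
eef_pos: [439.1, 226.1, 57.6]
ee_rot: [-0.01, 0.955, 0.017, 0.296]
force: [-0.2, -0.7, 0.4]
grip_width: 0.75
```

```bash
python3 -c "
from h import *
rep();go([421.5,228,45])"
```

```text
t 18.85 q [ 0.326  0.28   2.194 -1.071  0.175  2.88 ] tcp [439.1 226.1  57.6] grasp [428.6 225.6  73. ] tilt 34.5 az 3.0 jaw [ 0.038 -0.999 -0.01 ] F [-0.2 -0.7  0.4] w 0.75
shift cm [-2.16 -0.24  1.92] dist 29.0
```

step_arm(plan="-1.1 -0.1 1 0 75; -2.2 -0.2 1.9 0 75; -2.4 -0.2 2.1 0 75; -2.4 -0.2 2.1 0 75")

```text
time_s: 19.25
eef_pos: [435.7, 227.1, 42.4]
ee_rot: [-0.012, 0.959, 0.021, 0.283]
force: [-0.2, -1.1, 0.2]
grip_width: 0.753
```

```bash
python3 -c "
from h import *
rep();go([421.5,228,44])"
```

```text
t 19.25 q [ 0.322  0.312  2.195 -1.075  0.159  2.88 ] tcp [435.7 227.1  42.4] grasp [425.6 226.5  58.1] tilt 32.9 az 3.6 jaw [ 0.046 -0.999 -0.011] F [-0.2 -1.1  0.2] w 0.753
shift cm [-1.1  -0.15  0.97] dist 15.0
```

step_arm(plan="-1.2 -0.15 1 0 75; -1.5 -0.15 1.3 0 75; -1.5 -0.15 1.3 0 75")

```text
time_s: 19.55
eef_pos: [433.6, 228.1, 33.4]
ee_rot: [-0.013, 0.961, 0.022, 0.275]
force: [0.5, -0.4, -0.3]
grip_width: 0.748
```

```bash
python3 -c "
from h import *
rep();go([421.5,228,44])
im,d=cams.capture('side'); save(cv2.resize(im[70:220,200:400],None,fx=3.5,fy=3.5),'s4.png')"
```

```text
t 19.55 q [ 0.321  0.331  2.194 -1.075  0.151  2.88 ] tcp [433.6 228.1  33.4] grasp [423.7 227.4  49.3] tilt 32.0 az 4.0 jaw [ 0.049 -0.999 -0.012] F [ 0.5 -0.4 -0.3] w 0.748
shift cm [-0.47 -0.07  0.34] dist 6.0
```

View pics/s4.png

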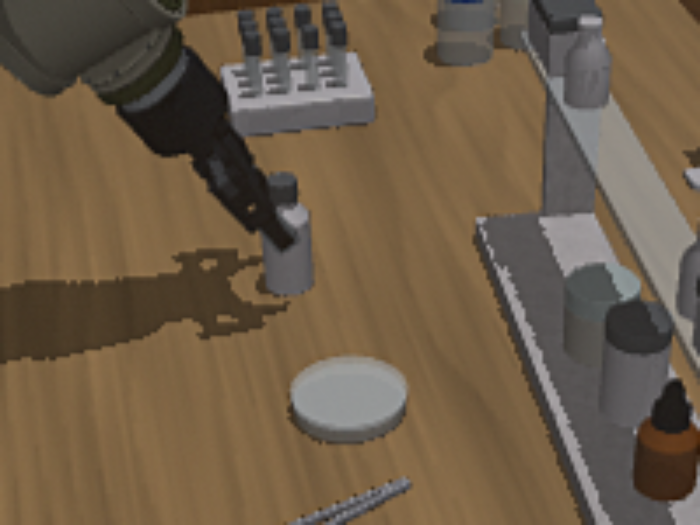

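step_arm(plan="-0.3 0 0.2 0 25; -0.3 0 0.2 0 25; -0.3 0 0.2 0 25; -0.3 0 0.2 0 25; -0.3 0 0.2 0 25; -0.3 0 0.2 0 25", grip_force=35)

```text
time_s: 20.2
eef_pos: [433.0, 228.0, 32.6]
ee_rot: [-0.013, 0.961, 0.022, 0.274]
force: [-2.1, -1.5, 5.7]
grip_width: 0.471
```

```bash
python3 -c "
from h import *
rep();s,M,p=tool();g=p-M[:,2]*18.7;go(g+[0,0,80])
g2=g+[20,-30,90]
go(g2);go([500,-100,130])"
```

```text
t 20.2 q [ 0.321  0.332  2.195 -1.076  0.149  2.88 ] tcp [433.  228.   32.6] grasp [423.1 227.3  48.5] tilt 31.9 az 4.0 jaw [ 0.05  -0.999 -0.013] F [-2.1 -1.5  5.7] w 0.471
shift cm [ 4.23 -0.1  -6.79] dist 80.0
shift cm [ 6.34  2.98 -6.7 ] dist 97.0
shift cm [ 9.66 32.96 -4.08] dist 346.0
```

step_arm(plan="0.8 0 -1.3 0 25; 1.9 0 -3 0 25; 3.2 0 -5 0 25; 4.8 -0.1 -7.7 0 25; 4.8 -0.1 -7.7 0 25; 4.8 -0.1 -7.7 0 25")

```text
time_s: 20.8
eef_pos: [432.8, 227.7, 122.9]
ee_rot: [-0.013, 0.961, 0.022, 0.274]
force: [-0.6, -0.2, -1.7]
grip_width: 0.468
```

```bash
python3 -c "
from h import *
rep();go([480,100,150]);go([500,-100,150]);go([500,-204,110])"
```

```text
t 20.8 q [ 0.32   0.121  2.121 -0.361  0.379  2.146] tcp [432.8 227.7 122.9] grasp [422.9 227.  138.8] tilt 31.9 az 4.0 jaw [ 0.05  -0.999 -0.013] F [-0.6 -0.2 -1.7] w 0.468
shift cm [ 4.99 12.96  1.58] dist 140.0
shift cm [ 5.98 33.03  1.9 ] dist 336.0
shift cm [ 3.5  43.47  4.91] dist 439.0
```

step_arm(plan="2 4 0 0 25; 3 9 0.5 0 25; 4 13.5 1 0 25; 5 18 1.5 0 25; 5.5 23 1.7 0 25; 6 28 1.9 0 25; 6 33 1.9 0 25; 5 38 3 0 25; 3.5 43.5 4.9 0 25; 3.5 43.5 4.9 0 25")

```text
time_s: 21.8
eef_pos: [507.9, -180.7, 99.0]
ee_rot: [-0.013, 0.962, 0.021, 0.273]
force: [1.4, 0.7, -1.3]
grip_width: 0.469
```

```bash
python3 look.py s5.png
```

```text
t 21.8 q [-0.774  0.269  2.012  0.755  0.611  0.176] tcp [ 507.9 -180.7   99. ] grasp [ 498.1 -181.4  114.9] tilt 31.7 az 4.1 jaw [ 0.048 -0.999 -0.014] F [ 1.4  0.7 -1.3] w 0.469
side reagent_bottle 0.56 539 med [ 497. -194.  108.] lo/hi [[477.0, -202.0, 68.0], [515.0, -174.0, 167.0]]
top reagent_bottle 0.64 186 med [ 493. -179.  140.] lo/hi [[477.0, -198.0, 127.0], [512.0, -164.0, 168.0]]
```

View pics/s5.png

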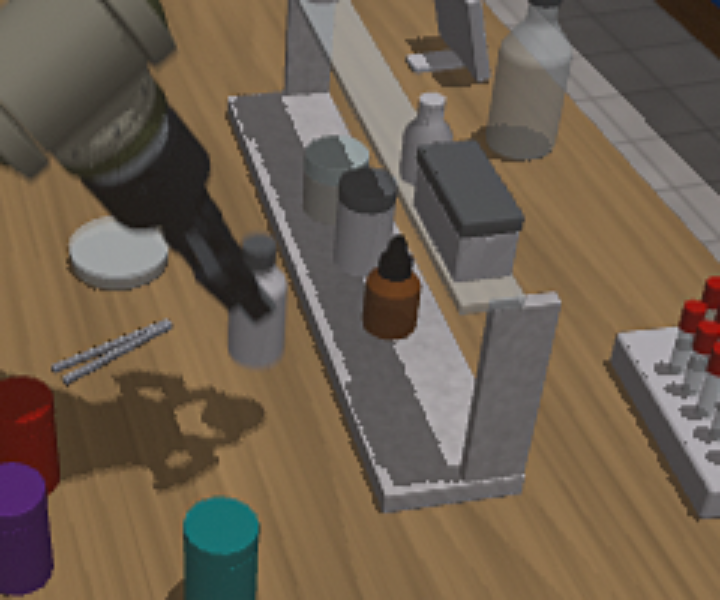

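```bash
python3 -c "
from h import *
go([515,-204.6,80]);go([560,-204.6,78]);go([611,-204.6,75]);go([611,-204.6,68])"
```

```text
shift cm [-0.61  2.76  3.82] dist 48.0
shift cm [3.1  2.99 6.35] dist 77.0
shift cm [7.28 3.25 9.28] dist 122.0
shift cm [6.91 3.26 9.88] dist 125.0
```

step_arm(plan="-0.6 2.8 3.8 0 25; -0.6 2.8 3.8 0 25; 1.4 2.9 5.2 0 25; 3.1 3 6.4 0 25; 5.2 3.1 7.8 0 25; 7.3 3.3 9.3 0 25; 7.3 3.3 9.3 0 25; 7.3 3.3 9.3 0 25")

```text
time_s: 22.9
eef_pos: [621.5, -204.0, 60.6]
ee_rot: [-0.013, 0.961, 0.023, 0.274]
force: [-0.1, -0.8, -0.3]
grip_width: 0.474
```

```bash
python3 -c "
from h import *
rep();go([611,-204.6,70]);go([611,-204.6,67.5])
im,d=cams.capture('side'); save(cv2.resize(im[100:300,300:500],None,fx=3,fy=3),'s6.png')"; python3 fit.py
```

```text
t 22.9 q [-0.649  0.538  1.717  0.707  0.567  0.328] tcp [ 621.5 -204.    60.6] grasp [ 611.7 -204.7   76.4] tilt 31.8 az 4.2 jaw [ 0.052 -0.999 -0.013] F [-0.1 -0.8 -0.3] w 0.474
shift cm [-0.4  -0.01  0.51] dist 6.0
shift cm [-0.53 -0.01  0.72] dist 9.0
side reagent_bottle 0.69 (array([ 594.8, -237.1]), 4.0, 262) z 31.0 130.0
side reagent_bottle 0.59 (array([ 639.1, -284.5]), 2.7, 430) z 3.0 242.0
side dropper_bottle 0.69 (array([ 639.1, -283.5]), 2.6, 270) z 7.0 242.0
top specimen_jar 0.52 (array([633.3, -36.5]), 0.2, 61) z 20.0 107.0
top specimen_jar 0.28 (array([ 633.1, -121.9]), 3.0, 105) z 32.0 92.0
top dropper_bottle 0.42 (array([ 627.5, -121.4]), 0.3, 32) z 30.0 90.0
top wide_jar 0.78 (array([638.1,  43.9]), 2.0, 104) z 28.0 84.0
```

View pics/s6.png

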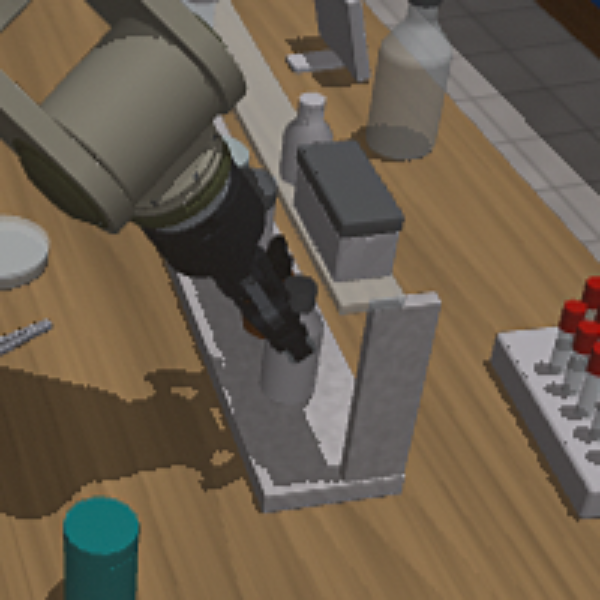

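step_arm(plan="-0.25 0 0.35 0 25; -0.4 0 0.55 0 25; -0.5 0 0.7 0 25; -0.5 0 0.7 0 25; -0.5 0 0.7 0 25")

```text
time_s: 23.95
eef_pos: [621.7, -205.6, 52.7]
ee_rot: [-0.013, 0.961, 0.022, 0.275]
force: [-2.3, 2.1, 7.3]
grip_width: 0.471
```

```bash
python3 -c "
from h import *
rep()"
```

```text
t 23.95 q [-0.652  0.552  1.721  0.729  0.553  0.303] tcp [ 621.7 -205.6   52.7] grasp [ 611.8 -206.3   68.5] tilt 32.0 az 4.0 jaw [ 0.05  -0.999 -0.013] F [-2.3  2.1  7.3] w 0.471
```

step_arm(plan="-0.5 0 0.7 0 60; 0 0 0 0 60; 0 0 0 0 60; 0 0 0 0 60; -1.3 -0.1 -0.8 0 60; -3 -0.2 -1.9 0 60; -6 -0.4 -3.7 0 60; -8.5 -0.5 -5.3 0 60; -8.5 -0.5 -5.3 0 60")

```text
time_s: 24.85
eef_pos: [518.6, -205.4, 51.7]
ee_rot: [-0.013, 0.961, 0.021, 0.274]
force: [0.9, -0.3, -0.6]
grip_width: 0.6
```

```bash
python3 -c "
from h import *
rep()"; python3 fit.py
```

```text
t 24.85 q [-0.799  0.402  1.989  0.882  0.549  0.006] tcp [ 518.6 -205.4   51.7] grasp [ 508.8 -206.1   67.6] tilt 31.8 az 4.0 jaw [ 0.048 -0.999 -0.014] F [ 0.9 -0.3 -0.6] w 0.6
side specimen_jar 0.58 (array([634. , -36.1]), 1.0, 316) z 28.0 104.0
side reagent_bottle 0.76 (array([ 611.5, -205.2]), 0.7, 344) z 22.0 121.0
side dropper_bottle 0.72 (array([ 596.2, -147.1]), 2.2, 134) z 25.0 108.0
top specimen_jar 0.69 (array([633.4, -36.6]), 0.3, 51) z 35.0 106.0
top reagent_bottle 0.69 (array([ 579.2, -186.2]), 3.8, 49) z 29.0 121.0
top dropper_bottle 0.55 (array([ 627.5, -121.4]), 0.3, 33) z 30.0 90.0
top dropper_bottle 0.38 (array([631.1, -36.8]), 0.5, 37) z 21.0 107.0
top wide_jar 0.49 (array([638. ,  44.1]), 2.1, 121) z 25.0 84.0
```

```bash
python3 -c "
from h import *
o=np.array([-9.8,-.7,15.9])
for t in ([535,-205,40],[580,-205,40],[590,-205,40],[596,-205,40]): go(o+t)"
```

```text
shift cm [0.55 0.04 1.74] dist 18.0
shift cm [4.37 0.27 4.11] dist 60.0
shift cm [5.22 0.32 4.64] dist 70.0
shift cm [5.73 0.35 4.96] dist 76.0
```

step_arm(plan="0.5 0 1.7 0 25; 0.5 0 1.7 0 25; 1.5 0.1 2.3 0 25; 3 0.2 3.2 0 25; 4.4 0.3 4.1 0 25; 4.8 0.3 4.4 0 25; 5.2 0.3 4.6 0 25; 5.2 0.3 4.6 0 25; 5.2 0.3 4.6 0 25")

```text
time_s: 26.25
eef_pos: [588.9, -205.0, 40.3]
ee_rot: [-0.013, 0.961, 0.022, 0.274]
force: [-0.3, 0.1, -0.2]
grip_width: 0.25
```

```bash
python3 -c "
from h import *
rep()"; python3 fit.py | grep -E "reag|drop"
```

```text
t 26.25 q [-0.692  0.525  1.816  0.814  0.525  0.173] tcp [ 588.9 -205.    40.3] grasp [ 579.1 -205.7   56.2] tilt 31.9 az 4.1 jaw [ 0.05  -0.999 -0.013] F [-0.3  0.1 -0.2] w 0.25
side reagent_bottle 0.62 (array([ 611.5, -205. ]), 0.7, 341) z 21.0 121.0
side dropper_bottle 0.9 (array([ 595.1, -146. ]), 2.2, 124) z 23.0 108.0
top reagent_bottle 0.59 (array([ 611. , -206.3]), 0.2, 50) z 24.0 123.0
top reagent_bottle 0.46 (array([629.9, -37.4]), 0.4, 42) z 42.0 104.0
```

step_arm(plan="0.2 0 0.15 0 25; 0.45 0 0.25 0 25; 0.65 0 0.4 0 25; 0.85 0 0.5 0 25; 0.85 0 0.5 0 25")

```text
time_s: 27.25
eef_pos: [599.5, -204.5, 40.6]
ee_rot: [-0.013, 0.961, 0.022, 0.274]
force: [-0.5, -0.2, -0.8]
grip_width: 0.251
```

```bash
python3 -c "
from h import *
rep()"; python3 fit.py | grep -E "reag|drop"
```

```text
t 27.25 q [-0.677  0.539  1.788  0.795  0.527  0.205] tcp [ 599.5 -204.5   40.6] grasp [ 589.7 -205.2   56.5] tilt 31.9 az 4.0 jaw [ 0.05  -0.999 -0.013] F [-0.5 -0.2 -0.8] w 0.251
side reagent_bottle 0.57 (array([ 614. , -204.5]), 0.7, 289) z 26.0 122.0
side dropper_bottle 0.64 (array([ 599.6, -151.7]), 2.3, 83) z 39.0 106.0
top reagent_bottle 0.43 (array([ 582.4, -185.7]), 4.1, 48) z 29.0 122.0
top reagent_bottle 0.33 (array([612.3,  -2.9]), 80.6, 205) z 2.0 242.0
top dropper_bottle 0.64 (array([ 627.4, -121.2]), 0.2, 25) z 32.0 89.0
```

step_arm(plan="0.2 0 0.12 0 25; 0.35 0 0.22 0 25; 0.5 0 0.32 0 25; 0.65 0 0.4 0 25; 0.76 0 0.48 0 25; 0.76 0 0.48 0 25")

```text
time_s: 28.35
eef_pos: [608.4, -204.0, 40.5]
ee_rot: [-0.013, 0.961, 0.022, 0.274]
force: [0.2, -0.9, 0.5]
grip_width: 0.251
```

```bash
python3 -c "
from h import *
rep()"; python3 fit.py | grep -E "reag|drop"
```

```text
t 28.35 q [-0.665  0.552  1.764  0.78   0.528  0.233] tcp [ 608.4 -204.    40.5] grasp [ 598.5 -204.7   56.4] tilt 31.9 az 4.0 jaw [ 0.05  -0.999 -0.013] F [ 0.2 -0.9  0.5] w 0.251
side reagent_bottle 0.65 (array([ 621.8, -202. ]), 0.7, 287) z 24.0 122.0
top reagent_bottle 0.47 (array([ 621.5, -203.1]), 0.2, 39) z 38.0 119.0
top dropper_bottle 0.68 (array([ 627.5, -121.5]), 0.3, 34) z 28.0 90.0
```

step_arm(plan="0.05 0.15 0.03 0 25; 0.1 0.3 0.06 0 25; 0.12 0.35 0.07 0 25; 0.12 0.35 0.07 0 25; -0.5 0.3 -0.3 0 25; -2 0.2 -1.2 0 25; -5 0 -3.1 0 25; -9 0 -5.6 0 25; -11 0 -10 0 25; -11 0 -10 0 25")

```text
time_s: 29.85
eef_pos: [459.7, -212.5, 69.3]
ee_rot: [-0.011, 0.961, 0.021, 0.275]
force: [-0.1, -0.7, -0.6]
grip_width: 0.249
```

```bash
python3 -c "
from h import *
rep()
im,d=cams.capture('side'); save(cv2.resize(im[100:300,260:500],None,fx=3,fy=3),'s7.png')"; python3 fit.py
```

```text
t 29.85 q [-0.925  0.284  2.107  0.879  0.611 -0.1  ] tcp [ 459.7 -212.5   69.3] grasp [ 449.9 -213.1   85.2] tilt 31.9 az 3.6 jaw [ 0.047 -0.999 -0.011] F [-0.1 -0.7 -0.6] w 0.249
side specimen_jar 0.58 (array([633.9, -36. ]), 0.9, 326) z 26.0 104.0
side reagent_bottle 0.85 (array([ 623.1, -204.4]), 0.7, 349) z 23.0 121.0
side dropper_bottle 0.73 (array([ 605. , -153.7]), 3.1, 188) z 24.0 105.0
side wide_jar 0.77 (array([595.4,  12. ]), 3.1, 206) z 24.0 83.0
top specimen_jar 0.73 (array([633.4, -36.5]), 0.3, 57) z 21.0 105.0
top reagent_bottle 0.18 (array([ 629.7, -121.1]), 2.7, 90) z 42.0 89.0
top wide_jar 0.5 (array([637.1,  44.8]), 1.3, 108) z 19.0 84.0
```

View pics/s7.png

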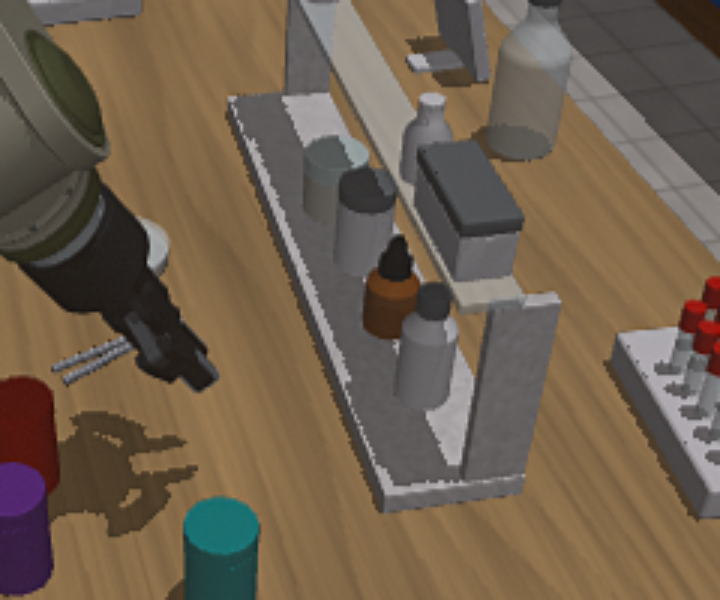

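The picture shows all four standing in a straight row, with the gripper clear of everything. I'm handing in.

```bash
python3 -c "
from h import *
print(workorder.finish_job()); rep()"
```

```text
the job is handed in; nothing more can be done
None
the job is handed in; nothing more can be done
```

Both stray containers are on the lower board in line with the other two, and I handed the job in shortly after 30 s on the robot's clock (limit 61 s).

**Tilting the tool:** the moves have no tilt command. I got about 37° by repeatedly commanding poses just out of reach. While doing that, the third joint sat at its lower limit: it read 0.186 to 0.188, and the range given is 0.19. I can't tell whether that counts as passing its range.

**Specimen jar:** I placed it first, midway between the dropper bottle and the wide jar.

**Reagent bottle:** near its start position the arm's joint limits cut the tilt to about 32°. I set it down about 12 mm short of the row, then pushed it back with the nearly closed fingers.

**Last checks:** these are the final fitted positions (x, y). The dropper bottle and wide jar had not moved to within about 1–2 mm.

| Container | x (mm) | y (mm) | Gap to next (mm) |
|---|---|---|---|
| Wide jar | 637 | 45 | 81–82 |
| Specimen jar | 633.6 | -36.3 | 85 |
| Dropper bottle | 627.5 | -121.3 | 83 |
| Reagent bottle | 623.1 | -204.4 | – |

- **Row:** all four stand upright within about 2 mm of one straight line. The specimen jar is 1–2 mm from the exact midpoint.
- **Disagreements:** some final fits were clearly wrong, from bad masks or overlap: the side views of the dropper bottle and wide jar, and the top view of the reagent bottle. I left them out. The dropper bottle's position comes from earlier fits, and the last picture shows it in line and upright.
- **Surroundings:** the gripper was clear of everything at hand-in. The last picture shows the coloured jars and forceps in place. The petri dish was mostly hidden behind the arm and the slide box was out of frame; nothing came near the slide box.

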